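# Straightedge check of a flush-fitted charging pad

## Task

The round charging pad has been pushed into the aluminium plate in the worktop but still stands proud and a little crooked. Lay the straightedge lengthwise along the plate, across the middle of the pad, let go, and press lightly first on its hanging-hole end and then on its plain end to feel it rock on the pad; then press on its middle so that it drives the pad down until the straightedge bears firmly on the plate at both ends and the pad is flush, neither proud nor sunk. Prove it by pressing firmly but gently on the hole end and then the plain end once more without any rocking, and leave the straightedge lying there, disturbing nothing else.

Things in the scene. Friction and masses are not known exactly. Their poses are not given: they have to be found in the camera images.
- charger_plate: Fixed aluminium face plate of an in-desk charging unit, 236 x 92 mm, black gasket. x along its length, z up. Its flat top face is the plane z = 8 mm of this frame (5 to 8 mm above the worktop). The pad's round bore (67 mm) is at its centre; the strip y within 25 mm is bare. A tall soda maker and a tall coffee machine stand just beyond it: travel on their robot side, x below 0.5 m.
- pad_top (a point): Centre of the top face of the round black charging pad (64 mm diameter, white cross and ring) in the middle of the plate; z is the normal of its top. It starts 4 to 6 mm above the plate's face and up to 0.03 rad crooked along the plate's length (either end high). It is a stiff press fit without a stop below: about 14 N pushes it slowly down and it stays where it is left, so that pressing it directly would sink it too deep.
- straightedge: Loose aluminium straightedge, 210 x 34 mm, 5 mm thick, 140 g, with a blue grip rib along its middle: 180 mm long, 12 mm wide, its flat top 17.5 mm above the underside. Origin at the centre of the underside, x along its length towards the end with the hanging hole (7 mm), z up. It starts lying on the worktop. The pad is its pivot when the pad is proud: a fraction of a newton on the rib near one end tips that end down to the plate.
- grip_mid (a point): Middle of the straightedge's grip rib, 11 mm above its underside; grasp the rib here across its 12 mm width. Axes as the straightedge.
- hole_end (a point): Underside of the straightedge at its hanging-hole end, 105 mm from its middle (+x). The rib's top near this end, 75 to 88 mm from the middle, is the place to press.
- plain_end (a point): Underside of the straightedge at its plain end, 105 mm from its middle (-x). Press 75 to 88 mm from the middle.
- cup_white: Bystander: small white coffee cup, 60 mm wide, 56 mm high.
- cup_navy: Bystander: navy blue mug, 71 mm wide, 87 mm high.
- tape_roll: Bystander: roll of tape lying flat, 104 mm wide, 25 mm high.

How it is judged:
By the outcome, as a careful person would: the job done as asked, in the order asked, and still so for the second after the job is handed in, with the robot touching nothing.
It also fails if it takes over 64 s, if anything falls off the work surface, if the arm or the gripper's body presses on something with over 40 N, if the wrist force passes 120 N, or if a joint passes its speed limit or range.

## Robot

A 6-joint arm with a two-finger parallel gripper is mounted at the origin on a cart in front of the work surface, level with it; the furniture and walls round the work are solid. World frame = base frame: x ahead of the robot, y to its left, z up, the work surface at z = 0. Lengths are in m, angles in rad, forces in N, time in s.
With the tool pointing down it reaches from about 0.25 to 0.775 m from the base axis. Payload 4 kg.
Tool frame: the origin (TCP) lies between the finger pads; the fingertips stand 14 mm ahead of it and the grasp point (between the pads) lies 5 mm behind it; z points along the fingers, y is the line along which they close (so a half turn about z gives the same grasp; the last joint's range is limited). The gripper opens to 94 mm and grips with 3 to 60 N. Pads are 16 mm wide; open, the fingers measure 119 mm over their backs; the gripper's body (75 mm by 177 mm) begins 78 mm behind the grasp point.
Start: joints at [-1.3, 0.087, 1.371, -0, 1.684, -0.103], TCP at [0.201, -0.512, 0.22] pointing down, gripper open.
Joint ranges: [-3.1, 3.1], [-0.76, 2.03], [0.27, 2.55], [-1.08, 4.22], [0.17, 2.65], [-2.57, 2.57]. Speed limits (rad/s): [2.79, 2.79, 3.14, 3.14, 3.14, 3.14].

## Interface

Orientations are given as [roll, pitch, yaw] about the fixed x, y, z axes, in that order (R = Rz(yaw) Ry(pitch) Rx(roll)).
In Python, from bench import robot, snapshot gives the robot as it stands.
- The arm moves only by the tool carry_out, never from a script. Its argument "motion" is text: rows parted by semicolons, each of 4 numbers parted by spaces: the shift along the tool's x, y, z each as a share of 0.15 m, from -1 to 1, then the turn about the tool's z as a share of 180 degrees, from -1 to 1. A call has exactly 8 rows; each row is the pose to reach, as a shift and turn from the pose commanded when the call began, along the tool's axes at that moment, turning the shorter way round; what a row does not reach only later rows make up. A row lasts 1/10 s, in which the tool goes at most 50 mm and 8.59 degrees, less where a joint would pass 70% of its speed; a pose out of reach is approached as far as the arm can. A call with a number of a shift or a turn outside -1 to 1 is refused whole. A call with a gripper value outside its range is refused whole. "grip" is the opening, from -1 (shut) to 1 (fully open), set as the call begins (left out, the last holds). The fingers move at their own pace and stop on an object; the grip force is fixed at half the most. Time passes only in rows, so rows that repeat a pose let the fingers close, or fill a call up. It gives the time, the measured TCP pose, the force, the opening and the grip force at its end, in the units of the state.
- robot.get_obs(): the state, without advancing time (a new reading comes with each control period).
- snapshot(name): name is "scene" or "top" or "wrist"; returns a dict with "image" (420x560x3 uint8, red, green, blue), "fx", "fy", "cx", "cy" (pixels), "pose" (4x4, takes a point from camera to world coordinates); the wrist camera has in their place "hand_eye" (4x4, takes a point from camera to tool coordinates, whose origin is the TCP and whose axes are the flange's). Camera axes: x right, y up, looking along -z (the intrinsics and any distortion apply to the point x, -y, -z); pixel columns grow to the right and rows downward; lengths in m; the calibration is good to about 2 mm. The wrist camera is an equidistant fisheye: a pixel r from the principal point sees the ray r / f radians off the axis. A picture is of the moment at which its call begins: read the wrist's pose just before it. There is no depth.
- robot.close_job(): hands the job in; it is judged then, once.
The state is a dict: "time": time; "joint_positions": joint angles; "qvel": joint speeds; "joint_torque": joint torques, N m; "tool_pos": TCP position; "ee_rot": TCP orientation; "wrist_force": force on the tool from outside, world axes, zero at the start; "wrist_torque": the same for the moment, N m; "width": finger opening in m; "finger_force": force on a finger pad.
Only numpy, scipy, OpenCV 4.12 (cv2) and the standard library are available. Lean on these libraries where they do the work, as an engineer would, in place of code of your own. Each camera call takes 0.05 s, during which the arm holds its last target. There are 200 camera calls.

## Working session

There is one attempt and no reset: what is moved stays moved. The work goes in short steps, Python scripts to look and compute and a tool call to move; the robot and the scene stay as the last step left them, time stands still between calls to the robot, and variables do not carry over. Pictures are saved under pics/ and viewed, at most 10 in all, crops included, and the job is handed in when it is done.

Besides the shell and the picture viewer there is one more tool, called after "Request:" by a JSON object that holds its "name" and its "arguments", one argument or row to a line. carry_out: Moves the arm, as the interface text tells. Shift numbers are shares of 0.15 m and turn numbers shares of 180 degrees, none past 1 either way. Its arguments: {"type":"object","properties":{"motion":{"type":"string"},"grip":{"type":"number"}},"required":["motion"]}

```bash
mkdir -p pics; ls; cat > h.py <<'E'
import numpy as np, cv2
from bench import robot, snapshot
def ray(s,u,v):
    P=s['pose']; d=P[:3,:3]@np.array([(u-s['cx'])/s['fx'],-(v-s['cy'])/s['fy'],-1]); return P[:3,3],d
def onz(s,u,v,z):
    o,d=ray(s,u,v); return o+d*(z-o[2])/d[2]
def save(s,n): cv2.imwrite(f'pics/{n}.png',s['image'][:,:,::-1])
E
python3 - <<'E'
from h import *
o=robot.get_obs();print(o)
for n in('scene','top'):
    s=snapshot(n);save(s,n);print({k:v for k,v in s.items() if k!='image'})
a=cv2.imread('pics/top.png')
E
```

```text
pics
{'time': 0.0, 'joint_positions': array([-1.30012992e+00,  8.79553695e-02,  1.37225063e+00, -2.07477511e-06,
        1.68359045e+00, -1.03120728e-01]), 'qvel': array([ 7.08306904e-05, -1.70474477e-03, -9.42160539e-04,  1.76828089e-03,
        5.56522884e-04, -1.08176089e-03]), 'joint_torque': array([-1.54945810e-03, -3.40183675e+01, -3.02426648e+01,  7.16732698e-02,
        3.29728425e-02, -1.55224661e-04]), 'tool_pos': array([ 0.20067435, -0.51152793,  0.21830578]), 'ee_rot': array([-3.13940035e+00, -2.24803015e-04,  3.73786655e-01]), 'wrist_force': array([-0.22603128,  0.69129123,  0.00205788]), 'wrist_torque': array([ 0.0051339 , -0.02950536,  0.0176832 ]), 'finger_force': 0.0, 'width': 0.09374429631111356}
{'fx': 426.31551150884445, 'fy': 426.31551150884445, 'cx': 274.451526758208, 'cy': 215.45814578256315, 'pose': array([[ 0.78390655,  0.40983908, -0.46639302, -0.22494415],
       [-0.62072998,  0.53377664, -0.57426195, -0.74191533],
       [ 0.01359471,  0.73967183,  0.67283041,  1.02591318],
       [ 0.        ,  0.        ,  0.        ,  1.        ]])}
{'fx': 513.5372272023933, 'fy': 513.5372272023933, 'cx': 271.9924257818981, 'cy': 210.2190463724046, 'pose': array([[-0.06042371,  0.9067839 , -0.41724326, -0.31353456],
       [-0.99814602, -0.05795304,  0.01860018,  0.12306385],
       [-0.00731417,  0.4175936 ,  0.90860447,  1.73619404],
       [ 0.        ,  0.        ,  0.        ,  1.        ]])}
```

View pics/top.png

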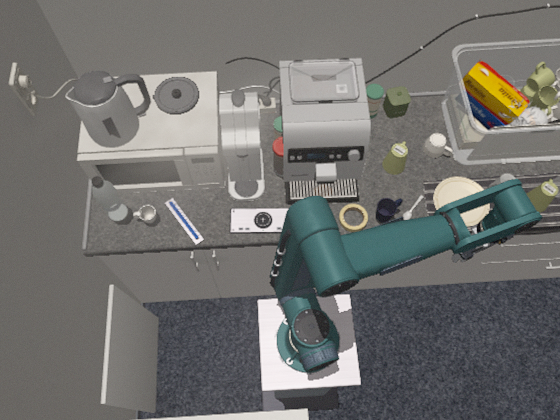

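View pics/scene.png

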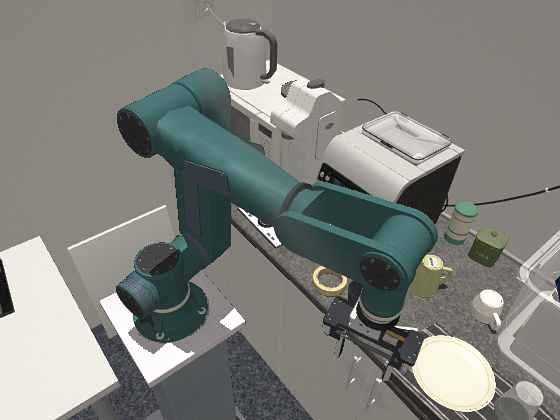

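Top view: the straightedge runs from about (167,200) to (202,242), the plate is centred near (263,219), the white cup is at (147,214), and the tape roll is at (353,216). The plate's right end is hidden by the arm.

```bash
python3 - <<'E'
from h import *
s=snapshot('top')
im=s['image'];c=im[185:260,110:310];cv2.imwrite('pics/c1.png',cv2.resize(c,(800,300),interpolation=cv2.INTER_CUBIC)[:,:,::-1])
hsv=cv2.cvtColor(im,cv2.COLOR_RGB2HSV)
m=cv2.inRange(hsv,(100,120,60),(130,255,255));m[:190]=0;m[260:]=0;m[:,:150]=0;m[:,230:]=0
p=np.argwhere(m)[:,::-1].astype(float);r=cv2.minAreaRect(p.astype(np.float32));print(len(p),r)
b=cv2.boxPoints(r)
q=np.array([onz(s,*x,0.0175)[:2] for x in p]);mean=(q.max(0)+q.min(0))/2;print(q.mean(0),mean)
w,v=np.linalg.eigh(np.cov(q.T));print(np.degrees(np.arctan2(v[1,1],v[0,1])),np.ptp(q@v[:,1]))
for n,u,vv,z in [('plate L top',231,208,.007),('L bot',231,232,.007),('pad',263,219,.012),('cup',147,214,.03),('tape',353,216,.02),('navy',388,209,.04),('sodabase',247,195,.01)]: print(n,onz(s,u,vv,z))
E
```

```text
85 ((183.58001708984375, 219.9400177001953), (43.80000686645508, 2.1999988555908203), 53.13010025024414)
[0.44645346 0.40596729] [0.45827529 0.41394934]
-146.20247686684328 0.17629384355841227
plate L top [0.49930725 0.23912705 0.007     ]
L bot [0.40301187 0.24173934 0.007     ]
pad [0.44496933 0.12281725 0.012     ]
cup [0.48391641 0.54454123 0.03      ]
tape [ 0.43247358 -0.20611416  0.02      ]
navy [ 0.44336674 -0.33251391  0.04      ]
sodabase [0.54786819 0.17751474 0.01      ]
```

View pics/c1.png

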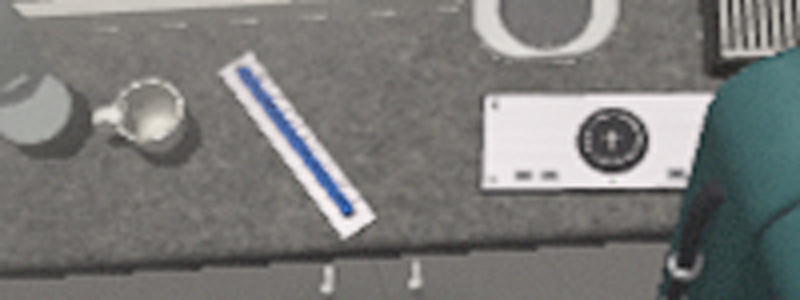

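The crop shows the pad at about (613,140) in the crop, so (263,220) in the full image. It also shows the whole straightedge, but its hole can't be made out. I'll swing over to the plate and look from close up.

Request:
{"name": "carry_out", "arguments": {
  "motion": "0.05 -0.06 0 0; 0.15 -0.18 0 0; 0.25 -0.3 0 0; 0.35 -0.42 0 0; 0.45 -0.54 0 0; 0.53 -0.65 0 0; 0.61 -0.75 0 0; 0.7 -0.86 0 0"
}}

```text
time: 0.95
tool_pos: [0.2517, -0.3521, 0.2194]
ee_rot: [3.142, -0.0, 0.374]
wrist_force: [0.9, 0.2, 1.0]
width: 0.0943
finger_force: 0.0
```

Request:
{"name": "carry_out", "arguments": {
  "motion": "0.09 -0.1 0 0; 0.18 -0.21 0 0; 0.27 -0.32 0 0; 0.35 -0.43 0 0; 0.44 -0.54 0 0; 0.53 -0.65 0 0; 0.61 -0.75 0 0; 0.7 -0.86 0 0"
}}

```text
time: 1.75
tool_pos: [0.3021, -0.1938, 0.2194]
ee_rot: [3.141, -0.0, 0.374]
wrist_force: [0.9, 0.3, -0.4]
width: 0.094
finger_force: 0.0
```

Request:
{"name": "carry_out", "arguments": {
  "motion": "0.09 -0.1 0 0; 0.18 -0.21 0 0; 0.27 -0.32 0 0; 0.35 -0.43 0 0; 0.44 -0.54 0 0; 0.53 -0.65 0 0; 0.61 -0.75 0 0; 0.7 -0.86 0 0"
}}

```text
time: 2.55
tool_pos: [0.3525, -0.0355, 0.2194]
ee_rot: [3.141, -0.0, 0.374]
wrist_force: [-1.0, -0.4, -0.1]
width: 0.094
finger_force: 0.0
```

Request:
{"name": "carry_out", "arguments": {
  "motion": "0.09 -0.1 0 0; 0.18 -0.21 0 0; 0.27 -0.32 0 0; 0.35 -0.43 0 0; 0.45 -0.54 0 0; 0.55 -0.66 0 0; 0.65 -0.78 0 0; 0.7 -0.86 0 0"
}}

```text
time: 3.35
tool_pos: [0.4031, 0.1234, 0.2192]
ee_rot: [-3.141, 0.0, 0.375]
wrist_force: [0.3, 0.1, 0.2]
width: 0.0939
finger_force: 0.0
```

```bash
cat >> h.py <<'E'
from scipy.spatial.transform import Rotation as R
def wristcam():
    o=robot.get_obs(); s=snapshot('wrist')
    T=np.eye(4);T[:3,:3]=R.from_euler('xyz',o['ee_rot']).as_matrix();T[:3,3]=o['tool_pos']
    s['pose']=T@s['hand_eye'];return o,s
def fray(s,u,v):
    x,y=u-s['cx'],v-s['cy'];r=np.hypot(x,y);t=r/s['fx'];k=np.sin(t)/max(r,1e-9)
    return s['pose'][:3,3],s['pose'][:3,:3]@np.array([x*k,-y*k,-np.cos(t)])
def fonz(s,u,v,z):
    o,d=fray(s,u,v);return o+d*(z-o[2])/d[2]
def proj(s,X):
    P=np.linalg.inv(s['pose'])@np.append(X,1);t=np.arctan2(np.hypot(P[0],P[1]),-P[2]);k=t*s['fx']/np.hypot(P[0],P[1])
    return s['cx']+P[0]*k,s['cy']-P[1]*k
E
python3 - <<'E'
from h import *
o,s=wristcam();save(s,'w1');print(o,s['pose'],s['fx'],s['cx'],s['cy'])
E
```

```text
{'time': 3.35, 'joint_positions': array([ 1.62089398e-01, -2.03501406e-01,  1.64704291e+00,  4.12726848e-04,
        1.69831594e+00,  1.35777210e+00]), 'qvel': array([ 0.30953306,  0.13997811, -0.11382738, -0.01094031, -0.01704782,
        0.31094913]), 'joint_torque': array([ -0.89328546, -22.14497209, -30.23899198,   0.12735765,
        -0.1003281 ,  -0.19205107]), 'tool_pos': array([0.40307514, 0.12340385, 0.2192446 ]), 'ee_rot': array([-3.14113654e+00,  1.72250748e-04,  3.75166098e-01]), 'wrist_force': array([0.33284991, 0.1185758 , 0.15167936]), 'wrist_torque': array([-0.01926241,  0.01487491, -0.05108594]), 'finger_force': 0.0, 'width': 0.09387271263671858} [[ 3.66571242e-01  8.97061150e-01  2.46793065e-01  4.75479703e-01]
 [-9.30389877e-01  3.53567427e-01  9.67716410e-02  1.51910527e-01]
 [-4.47909632e-04 -2.65087470e-01  9.64224265e-01  3.84324208e-01]
 [ 0.00000000e+00  0.00000000e+00  0.00000000e+00  1.00000000e+00]] 325.19226210127806 279.6865115978674 209.62040038965566
```

View pics/w1.png

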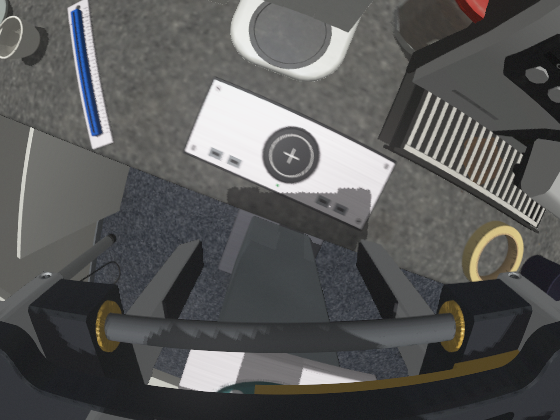

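The wrist view shows the plate with corners near (217,80), (397,162), (185,152) and (358,240). The pad is centred at (291,156) and the straightedge lies at upper left. The coffee machine's drip tray starts near (385,135).

```bash
python3 - <<'E'
from h import *
o,s=wristcam()
im=s['image'];g=cv2.cvtColor(im,cv2.COLOR_RGB2GRAY);hsv=cv2.cvtColor(im,cv2.COLOR_RGB2HSV)
m=((g>185)&(hsv[...,1]<40)).astype(np.uint8)
c=[k for k in cv2.findContours(m,cv2.RETR_EXTERNAL,cv2.CHAIN_APPROX_NONE)[0] if cv2.pointPolygonTest(k,(250,120),False)>=0][0]
Q=np.array([fonz(s,*p,0.007)[:2] for p in c[:,0].astype(float)])
r=cv2.minAreaRect(Q.astype(np.float32));print('plate',r)
print('corners',[fonz(s,u,v,.0065)[:2].round(4) for u,v in((217,80),(397,162),(185,152))])
d=(g<70).astype(np.uint8)
for k in cv2.findContours(d,cv2.RETR_EXTERNAL,cv2.CHAIN_APPROX_NONE)[0]:
    if cv2.contourArea(k)>1000 and cv2.pointPolygonTest(k,(291,175),False)>=0:
        Q=np.array([fonz(s,*p,0.012)[:2] for p in k[:,0].astype(float)]);print('pad',cv2.minEnclosingCircle(Q.astype(np.float32)),cv2.fitEllipse(Q.astype(np.float32)))
b=cv2.inRange(hsv,(100,120,60),(130,255,255));b[160:]=0;b[:,130:]=0
p=np.argwhere(b)[:,::-1].astype(float);Q=np.array([fonz(s,*x,0.0175)[:2] for x in p]).astype(np.float32);print('rib',cv2.minAreaRect(Q))
for n,u,v,z in [('soda',290,79,.01),('tray',385,135,.03),('tray2',440,90,.05)]:print(n,fonz(s,u,v,z))
E
```

```text
plate ((0.4447709321975708, 0.12439143657684326), (0.2353939265012741, 0.09196499735116959), 87.24201202392578)
corners [array([0.4966, 0.24  ]), array([0.4873, 0.0049]), array([0.4035, 0.2469])]
rib ((0.46193015575408936, 0.41139498353004456), (0.1787116527557373, 0.016774026677012444), 33.94034194946289)
soda [0.52644547 0.16136026 0.01      ]
tray [0.50867093 0.04020797 0.03      ]
tray2 [0.58113994 0.00647944 0.05      ]
```

Request:
{"name": "carry_out", "arguments": {
  "motion": "0.06 -0.1 0 0; 0.12 -0.2 0 0; 0.19 -0.3 0 0; 0.26 -0.4 0 0; 0.33 -0.51 0 0; 0.4 -0.62 0 0; 0.47 -0.72 0 0; 0.53 -0.82 0 0"
}}

```text
time: 4.25
tool_pos: [0.4324, 0.2653, 0.2195]
ee_rot: [3.141, 0.0, 0.373]
wrist_force: [0.2, -0.2, 0.3]
width: 0.0934
finger_force: 0.0
```

Request:
{"name": "carry_out", "arguments": {
  "motion": "0.09 -0.14 0.07 -0.01; 0.18 -0.28 0.14 -0.02; 0.27 -0.42 0.2 -0.03; 0.36 -0.56 0.27 -0.045; 0.45 -0.7 0.34 -0.055; 0.52 -0.8 0.4 -0.069; 0.535 -0.82 0.4 -0.069; 0.535 -0.82 0.4 -0.069"
}}

```text
time: 5.05
tool_pos: [0.4622, 0.4089, 0.1591]
ee_rot: [3.141, 0.001, 0.59]
wrist_force: [0.3, -0.4, -0.3]
width: 0.094
finger_force: 0.0
```

```bash
python3 - <<'E'
from h import *
o,s=wristcam();save(s,'w2');print(o['tool_pos'],o['ee_rot'],o['qvel'].round(3))
im=s['image'];hsv=cv2.cvtColor(im,cv2.COLOR_RGB2HSV)
b=cv2.inRange(hsv,(100,120,60),(130,255,255))
n,l,st,ce=cv2.connectedComponentsWithStats(b);i=1+np.argmax(st[1:,4])
p=np.argwhere(l==i)[:,::-1].astype(float);Q=np.array([fonz(s,*x,0.0175)[:2] for x in p]).astype(np.float32);r=cv2.minAreaRect(Q);print('rib',st[i],r)
E
```

```text
[0.46215063 0.40885765 0.15913528] [3.14098562e+00 1.22815899e-03 5.90019130e-01] [-0.016 -0.029  0.001 -0.003  0.005 -0.005]
rib [ 267  107   13  175 1409] ((0.46172717213630676, 0.4158446788787842), (0.17733243107795715, 0.010639113374054432), 33.97296905517578)
```

View pics/w2.png

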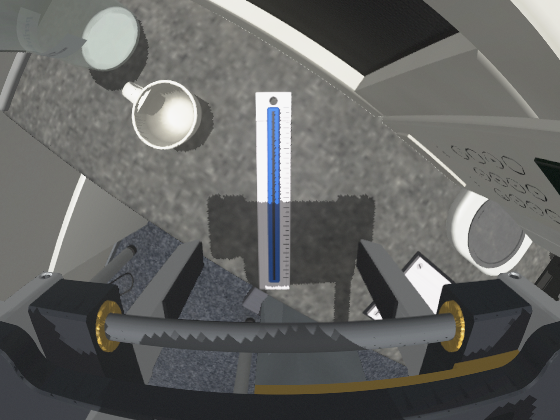

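The hole is at the image top, (273,100), which is the tool's +x end. The rib is centred on column 273, slightly left of the finger midline. Now descend and grasp.

Request:
{"name": "carry_out", "arguments": {
  "motion": "0.01 -0.02 0.1 0; 0.021 -0.036 0.25 0; 0.021 -0.036 0.4 0; 0.021 -0.036 0.55 0; 0.021 -0.036 0.7 0; 0.021 -0.036 0.82 0; 0.021 -0.036 0.89 0; 0.021 -0.036 0.92 0",
  "grip": 0
}}

```text
time: 5.9
tool_pos: [0.4613, 0.4143, 0.02]
ee_rot: [3.141, 0.002, 0.59]
wrist_force: [-0.1, 0.4, 0.8]
width: 0.047
finger_force: 0.0
```

```bash
python3 - <<'E'
from h import *
o,s=wristcam();cv2.imwrite('pics/w3.png',s['image'][60:380,100:460,::-1]);print(o['tool_pos'],o['ee_rot'],o['wrist_force'],o['width'])
E
```

```text
[0.46126221 0.41426395 0.01999298] [3.14132797e+00 2.20480222e-03 5.89774330e-01] [-0.11312455  0.41424119  0.80065306] 0.04701487004882182
```

View pics/w3.png

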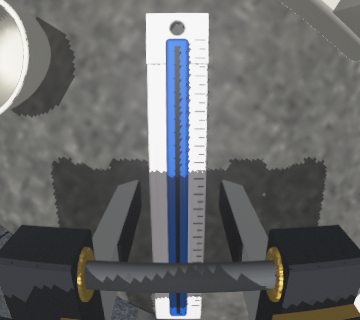

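The fingers straddle the rib, centred on it. Close and lift.

Request:
{"name": "carry_out", "arguments": {
  "motion": "0 0 0 0; 0 0 0 0; 0 0 0 0; 0 0 0 0; 0 0 0 0; 0 0 0 0; 0 0 0 0; 0 0 0 0",
  "grip": -1
}}

```text
time: 6.75
tool_pos: [0.4621, 0.4157, 0.022]
ee_rot: [-3.141, -0.001, 0.591]
wrist_force: [-0.9, 1.0, 2.4]
width: 0.0117
finger_force: 30.0
```

Request:
{"name": "carry_out", "arguments": {
  "motion": "0 0 -0.03 0; 0 0 -0.07 0; 0 0 -0.13 0; 0 0 -0.2 0; 0 0 -0.28 0; 0 0 -0.36 0; 0 0 -0.4 0; 0 0 -0.4 0"
}}

```text
time: 7.55
tool_pos: [0.4627, 0.4159, 0.0834]
ee_rot: [-3.142, -0.003, 0.591]
wrist_force: [0.2, -0.4, -1.9]
width: 0.0114
finger_force: 30.0
```

```bash
python3 - <<'E'
from h import *
o,s=wristcam();print(o['tool_pos'],o['ee_rot'],o['wrist_force'],o['width'])
im=s['image'];hsv=cv2.cvtColor(im,cv2.COLOR_RGB2HSV)
b=cv2.inRange(hsv,(95,60,30),(130,255,255));b[:,:220]=0;b[:,340:]=0;b[300:]=0
n,l,st,ce=cv2.connectedComponentsWithStats(b);i=1+np.argmax(st[1:,4]);print(st[i])
p=np.argwhere(l==i)[:,::-1].astype(float)
zt=o['tool_pos'][2]-.0205+.0175
Q=np.array([fonz(s,*x,zt)-o['tool_pos'] for x in p]);T=R.from_euler('xyz',o['ee_rot']).as_matrix();q=Q@T
print('rib in tool x range',q[:,0].min(),q[:,0].max())
f=np.polyfit(q[:,0],q[:,1],1);print('tool y vs x',f)
E
```

```text
[0.46273485 0.41588521 0.08344563] [-3.14152868 -0.00331333  0.59055886] [ 0.23567775 -0.36615107 -1.88825027] 0.011379761010181792
[ 269  102   23  198 3612]
rib in tool x range -0.023627913757874708 0.08838892114421483
tool y vs x [9.19086394e-04 4.03932054e-05]
```

Request:
{"name": "carry_out", "arguments": {
  "motion": "-0.07 0.06 -0.05 -0.037; -0.17 0.14 -0.12 -0.074; -0.27 0.23 -0.2 -0.111; -0.37 0.32 -0.2 -0.148; -0.47 0.41 -0.2 -0.185; -0.57 0.49 -0.2 -0.222; -0.66 0.57 -0.2 -0.26; -0.74 0.63 -0.2 -0.297"
}}

```text
time: 8.4
tool_pos: [0.4216, 0.2738, 0.1106]
ee_rot: [-3.14, 0.001, 1.528]
wrist_force: [-0.5, 0.3, -2.0]
width: 0.0115
finger_force: 30.0
```

Request:
{"name": "carry_out", "arguments": {
  "motion": "-0.12 0 0 0; -0.26 0 0 0; -0.42 0.02 0 0; -0.58 0.06 0 0; -0.74 0.1 0 0; -0.88 0.15 0 0; -0.98 0.19 0 0; -0.99 0.19 0 0"
}}

```text
time: 9.2
tool_pos: [0.4437, 0.1238, 0.1108]
ee_rot: [-3.141, 0.001, 1.521]
wrist_force: [-0.8, 0.2, -1.4]
width: 0.0112
finger_force: 30.0
```

```bash
python3 - <<'E'
from h import *
o,s=wristcam();save(s,'w4');print(o['tool_pos'],o['ee_rot'],o['wrist_force'],o['width'])
for n,x in dict(c1=(.4966,.24,.0065),c2=(.4873,.0049,.0065),c3=(.4035,.2469,.0065)).items(): print(n,proj(s,np.array(x)))
E
```

```text
[0.44374283 0.12377904 0.11081136] [-3.14052850e+00  8.45156393e-04  1.52090545e+00] [-0.82107918  0.17930828 -1.39453835] 0.011240072726735278
c1 (np.float64(336.28498983069835), np.float64(74.18890102791741))
c2 (np.float64(328.22964701345853), np.float64(324.38193661059444))
c3 (np.float64(222.67166447813864), np.float64(71.57557576155051))
```

View pics/w4.png

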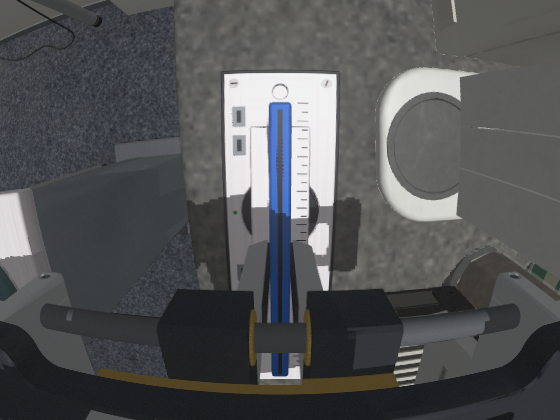

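The straightedge lies over the plate, parallel to its edges (about columns 226 and 335) and centred to about 0.5 mm. Lower it.

Request:
{"name": "carry_out", "arguments": {
  "motion": "0.01 0 0.05 0; 0.015 0 0.13 0; 0.015 0 0.23 0; 0.015 0 0.33 0; 0.015 0 0.42 0; 0.015 0 0.47 0; 0.015 0 0.487 0; 0.015 0 0.487 0"
}}

```text
time: 10.05
tool_pos: [0.4437, 0.1277, 0.0381]
ee_rot: [-3.141, 0.0, 1.524]
wrist_force: [0.9, 0.1, -1.3]
width: 0.0112
finger_force: 30.0
```

Request:
{"name": "carry_out", "arguments": {
  "motion": "0 0 0.003 0; 0 0 0.007 0; 0 0 0.01 0; 0 0 0.01 0; 0 0 0.01 0; 0 0 0.01 0; 0 0 0.01 0; 0 0 0.01 0"
}}

```text
time: 10.85
tool_pos: [0.4439, 0.1275, 0.0369]
ee_rot: [3.142, 0.0, 1.524]
wrist_force: [-0.6, 1.0, -1.3]
width: 0.0116
finger_force: 30.0
```

Request:
{"name": "carry_out", "arguments": {
  "motion": "0 0 0.003 0; 0 0 0.006 0; 0 0 0.009 0; 0 0 0.012 0; 0 0 0.012 0; 0 0 0.012 0; 0 0 0.012 0; 0 0 0.012 0"
}}

```text
time: 11.65
tool_pos: [0.4439, 0.1275, 0.0351]
ee_rot: [3.141, 0.0, 1.524]
wrist_force: [-1.4, 0.1, -2.5]
width: 0.0113
finger_force: 30.0
```

Request:
{"name": "carry_out", "arguments": {
  "motion": "0 0 0.003 0; 0 0 0.006 0; 0 0 0.009 0; 0 0 0.009 0; 0 0 0.009 0; 0 0 0.009 0; 0 0 0.009 0; 0 0 0.009 0"
}}

```text
time: 12.45
tool_pos: [0.4439, 0.1275, 0.0337]
ee_rot: [-3.142, 0.0, 1.524]
wrist_force: [0.0, 0.5, -1.3]
width: 0.0116
finger_force: 30.0
```

Request:
{"name": "carry_out", "arguments": {
  "motion": "0 0 0.003 0; 0 0 0.006 0; 0 0 0.009 0; 0 0 0.009 0; 0 0 0.009 0; 0 0 0.009 0; 0 0 0.009 0; 0 0 0.009 0"
}}

```text
time: 13.25
tool_pos: [0.444, 0.1275, 0.0327]
ee_rot: [3.141, 0.0, 1.524]
wrist_force: [-1.3, -1.4, 3.6]
width: 0.0116
finger_force: 30.0
```

Contact. Release and rise.

Request:
{"name": "carry_out", "arguments": {
  "motion": "0 0 0 0; 0 0 0 0; 0 0 0 0; 0 0 0 0; 0 0 0 0; 0 0 0 0; 0 0 0 0; 0 0 0 0",
  "grip": -0.3
}}

```text
time: 14.05
tool_pos: [0.4439, 0.1275, 0.0324]
ee_rot: [3.142, 0.0, 1.524]
wrist_force: [0.1, 0.5, 0.0]
width: 0.0332
finger_force: 0.0
```

Request:
{"name": "carry_out", "arguments": {
  "motion": "0 0 -0.02 0; 0 0 -0.05 0; 0 0 -0.1 0; 0 0 -0.16 0; 0 0 -0.23 0; 0 0 -0.29 0; 0 0 -0.32 0; 0 0 -0.32 0"
}}

```text
time: 14.85
tool_pos: [0.4446, 0.1277, 0.0816]
ee_rot: [3.139, -0.0, 1.524]
wrist_force: [0.9, -1.4, 0.2]
width: 0.0327
finger_force: 0.0
```

```bash
python3 - <<'E'
from h import *
o,s=wristcam();save(s,'w5');print(o['tool_pos'],o['ee_rot'],o['wrist_force'],o['width'])
E
```

```text
[0.4446155  0.12765138 0.08159016] [ 3.13938677e+00 -3.83466338e-04  1.52361333e+00] [ 0.89033908 -1.400863    0.24592496] 0.032732324891570186
```

View pics/w5.png

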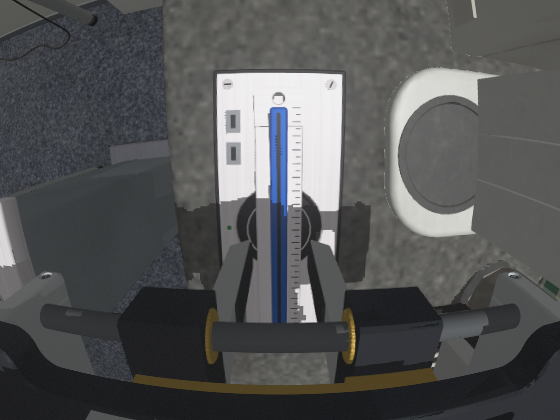

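The straightedge rests across the pad, aligned with the plate, with its hole end at the image top (278,98). The soda tower is well clear, at x≈0.6. Close the fingers and go over the hole end.

Request:
{"name": "carry_out", "arguments": {
  "motion": "0.06 0 0 0; 0.14 0 0 0; 0.23 0 0 0; 0.32 0 0 0; 0.41 0 0.06 0; 0.49 0 0.13 0; 0.53 0 0.19 0; 0.53 0 0.22 0",
  "grip": -1
}}

```text
time: 15.7
tool_pos: [0.4465, 0.2075, 0.0453]
ee_rot: [-3.139, 0.001, 1.525]
wrist_force: [-0.2, 0.1, -0.5]
width: 0.0004
finger_force: 0.0
```

Request:
{"name": "carry_out", "arguments": {
  "motion": "0 0 0.006 0; 0 0 0.012 0; 0 0 0.018 0; 0 0 0.024 0; 0 0 0.03 0; 0 0 0.03 0; 0 0 0.03 0; 0 0 0.03 0"
}}

```text
time: 16.5
tool_pos: [0.4479, 0.2069, 0.0431]
ee_rot: [3.141, 0.0, 1.524]
wrist_force: [0.9, -0.6, 1.6]
width: 0.0005
finger_force: 0.4
```

Request:
{"name": "carry_out", "arguments": {
  "motion": "0 0 0.003 0; 0 0 0.006 0; 0 0 0.01 0; 0 0 0.01 0; 0 0 0.01 0; 0 0 0.01 0; 0 0 0.01 0; 0 0 0.01 0"
}}

```text
time: 17.3
tool_pos: [0.4477, 0.207, 0.0415]
ee_rot: [3.141, -0.0, 1.524]
wrist_force: [0.6, 1.0, 1.3]
width: 0.0004
finger_force: 0.8
```

Request:
{"name": "carry_out", "arguments": {
  "motion": "0 0 0.003 0; 0 0 0.006 0; 0 0 0.01 0; 0 0 0.01 0; 0 0 0.01 0; 0 0 0.01 0; 0 0 0.01 0; 0 0 0.01 0"
}}

```text
time: 18.1
tool_pos: [0.4477, 0.207, 0.04]
ee_rot: [3.141, -0.0, 1.524]
wrist_force: [-0.0, 1.7, 3.1]
width: 0.0007
finger_force: 1.3
```

Request:
{"name": "carry_out", "arguments": {
  "motion": "0 0 0.003 0; 0 0 0.006 0; 0 0 0.01 0; 0 0 0.01 0; 0 0 0.01 0; 0 0 0.01 0; 0 0 0.01 0; 0 0 0.01 0"
}}

```text
time: 18.9
tool_pos: [0.4479, 0.207, 0.0397]
ee_rot: [3.141, -0.0, 1.524]
wrist_force: [-2.2, 0.4, 8.8]
width: 0.0002
finger_force: 4.4
```

Firm bearing at the hole end. On to the plain end.

Request:
{"name": "carry_out", "arguments": {
  "motion": "0 0 -0.04 0; 0 0 -0.1 0; -0.05 0 -0.15 0; -0.14 0 -0.15 0; -0.24 0 -0.15 0; -0.34 0 -0.15 0; -0.44 0 -0.15 0; -0.54 0 -0.15 0"
}}

```text
time: 19.7
tool_pos: [0.4431, 0.124, 0.0603]
ee_rot: [-3.14, 0.001, 1.523]
wrist_force: [-0.7, -0.2, -0.3]
width: 0.0002
finger_force: 0.0
```

Request:
{"name": "carry_out", "arguments": {
  "motion": "-0.1 0 0 0; -0.2 0 0 0; -0.3 0 0 0; -0.4 0 0 0; -0.49 0 0.01 0; -0.527 0 0.03 0; -0.527 0 0.05 0; -0.527 0 0.06 0"
}}

```text
time: 20.5
tool_pos: [0.4395, 0.0469, 0.0512]
ee_rot: [-3.14, -0.0, 1.523]
wrist_force: [-0.2, -0.7, -0.5]
width: 0.0006
finger_force: 0.0
```

Request:
{"name": "carry_out", "arguments": {
  "motion": "0 0 0.006 0; 0 0 0.012 0; 0 0 0.018 0; 0 0 0.024 0; 0 0 0.03 0; 0 0 0.036 0; 0 0 0.04 0; 0 0 0.04 0"
}}

```text
time: 21.3
tool_pos: [0.4401, 0.0471, 0.0458]
ee_rot: [-3.141, 0.0, 1.524]
wrist_force: [-0.0, -0.0, -0.9]
width: 0.0007
finger_force: 0.0
```

Request:
{"name": "carry_out", "arguments": {
  "motion": "0 0 0.005 0; 0 0 0.01 0; 0 0 0.015 0; 0 0 0.02 0; 0 0 0.025 0; 0 0 0.028 0; 0 0 0.03 0; 0 0 0.03 0"
}}

```text
time: 22.1
tool_pos: [0.4402, 0.0471, 0.0415]
ee_rot: [3.141, 0.0, 1.524]
wrist_force: [-0.7, 0.2, 1.3]
width: 0.0004
finger_force: 0.5
```

Request:
{"name": "carry_out", "arguments": {
  "motion": "0 0 0.003 0; 0 0 0.006 0; 0 0 0.008 0; 0 0 0.008 0; 0 0 0.008 0; 0 0 0.008 0; 0 0 0.008 0; 0 0 0.008 0"
}}

```text
time: 22.9
tool_pos: [0.4402, 0.047, 0.0403]
ee_rot: [3.141, 0.0, 1.524]
wrist_force: [0.1, -1.9, 0.7]
width: 0.0006
finger_force: 1.1
```

Request:
{"name": "carry_out", "arguments": {
  "motion": "0 0 0.003 0; 0 0 0.006 0; 0 0 0.008 0; 0 0 0.01 0; 0 0 0.01 0; 0 0 0.01 0; 0 0 0.01 0; 0 0 0.01 0"
}}

```text
time: 23.7
tool_pos: [0.4404, 0.047, 0.0396]
ee_rot: [3.141, 0.0, 1.524]
wrist_force: [-2.2, -2.7, 7.5]
width: 0.0005
finger_force: 3.6
```

Both ends rocked. Now the middle.

Request:
{"name": "carry_out", "arguments": {
  "motion": "0 0 -0.04 0; 0 0 -0.1 0; 0.06 0 -0.14 0; 0.16 0 -0.14 0; 0.26 0 -0.14 0; 0.36 0 -0.14 0; 0.46 0 -0.14 0; 0.526 0 -0.14 0"
}}

```text
time: 24.5
tool_pos: [0.4438, 0.1275, 0.06]
ee_rot: [3.141, -0.001, 1.525]
wrist_force: [-0.4, -0.0, 0.6]
width: 0.0005
finger_force: 0.0
```

Request:
{"name": "carry_out", "arguments": {
  "motion": "0 0 0.02 0; 0 0 0.045 0; 0 0 0.07 0; 0 0 0.09 0; 0 0 0.1 0; 0 0 0.105 0; 0 0 0.11 0; 0 0 0.11 0"
}}

```text
time: 25.3
tool_pos: [0.4439, 0.1258, 0.0432]
ee_rot: [3.142, 0.0, 1.523]
wrist_force: [0.3, 0.8, -0.7]
width: 0.0004
finger_force: 0.0
```

Request:
{"name": "carry_out", "arguments": {
  "motion": "0 0 0.003 0; 0 0 0.006 0; 0 0 0.009 0; 0 0 0.012 0; 0 0 0.015 0; 0 0 0.015 0; 0 0 0.015 0; 0 0 0.015 0"
}}

```text
time: 26.1
tool_pos: [0.4441, 0.1259, 0.0425]
ee_rot: [3.141, 0.0, 1.524]
wrist_force: [-3.3, -0.8, 9.3]
width: 0.0008
finger_force: 4.1
```

Request:
{"name": "carry_out", "arguments": {
  "motion": "0 0 0.003 0; 0 0 0.006 0; 0 0 0.009 0; 0 0 0.012 0; 0 0 0.015 0; 0 0 0.015 0; 0 0 0.015 0; 0 0 0.015 0"
}}

```text
time: 26.9
tool_pos: [0.4441, 0.126, 0.0408]
ee_rot: [3.141, 0.0, 1.524]
wrist_force: [-4.1, -0.4, 11.3]
width: 0.0005
finger_force: 5.4
```

Request:
{"name": "carry_out", "arguments": {
  "motion": "0 0 0.003 0; 0 0 0.006 0; 0 0 0.009 0; 0 0 0.01 0; 0 0 0.01 0; 0 0 0.01 0; 0 0 0.01 0; 0 0 0.01 0"
}}

```text
time: 27.7
tool_pos: [0.4441, 0.1259, 0.0393]
ee_rot: [3.141, 0.0, 1.524]
wrist_force: [-4.0, -0.7, 10.5]
width: 0.0004
finger_force: 5.5
```

Request:
{"name": "carry_out", "arguments": {
  "motion": "0 0 0.003 0; 0 0 0.006 0; 0 0 0.009 0; 0 0 0.01 0; 0 0 0.01 0; 0 0 0.01 0; 0 0 0.01 0; 0 0 0.01 0"
}}

```text
time: 28.5
tool_pos: [0.4442, 0.1261, 0.0382]
ee_rot: [3.141, -0.0, 1.524]
wrist_force: [-5.3, 0.1, 12.8]
width: 0.0007
finger_force: 6.7
```

Request:
{"name": "carry_out", "arguments": {
  "motion": "0 0 0.003 0; 0 0 0.006 0; 0 0 0.008 0; 0 0 0.008 0; 0 0 0.008 0; 0 0 0.008 0; 0 0 0.008 0; 0 0 0.008 0"
}}

```text
time: 29.3
tool_pos: [0.4442, 0.1261, 0.038]
ee_rot: [3.141, -0.0, 1.524]
wrist_force: [-7.8, -0.8, 18.6]
width: 0.0
finger_force: 9.3
```

Request:
{"name": "carry_out", "arguments": {
  "motion": "0 -0.002 0.002 0; 0 -0.004 0.004 0; 0 -0.004 0.006 0; 0 -0.004 0.008 0; 0 -0.004 0.008 0; 0 -0.004 0.008 0; 0 -0.004 0.008 0; 0 -0.004 0.008 0"
}}

```text
time: 30.1
tool_pos: [0.4442, 0.1261, 0.038]
ee_rot: [3.139, -0.0, 1.524]
wrist_force: [-9.5, -1.7, 22.9]
width: 0.0008
finger_force: 11.6
```

Request:
{"name": "carry_out", "arguments": {
  "motion": "0 -0.002 0.002 0; 0 -0.004 0.004 0; 0 -0.004 0.006 0; 0 -0.004 0.006 0; 0 -0.004 0.006 0; 0 -0.004 0.006 0; 0 -0.004 0.006 0; 0 -0.004 0.006 0"
}}

```text
time: 30.9
tool_pos: [0.4441, 0.1262, 0.0379]
ee_rot: [3.138, -0.0, 1.524]
wrist_force: [-9.2, -1.8, 26.0]
width: 0.0007
finger_force: 13.3
```

Request:
{"name": "carry_out", "arguments": {
  "motion": "0 0 -0.02 0; 0 0 -0.04 0; 0 0.008 -0.08 0; 0.07 0.008 -0.12 0; 0.17 0.008 -0.12 0; 0.28 0.008 -0.12 0; 0.39 0.008 -0.12 0; 0.5 0.008 -0.12 0"
}}

```text
time: 31.7
tool_pos: [0.4472, 0.2021, 0.0503]
ee_rot: [-3.141, -0.0, 1.524]
wrist_force: [0.7, 0.2, -1.0]
width: 0.0006
finger_force: 0.0
```

Request:
{"name": "carry_out", "arguments": {
  "motion": "0.04 0 0.01 0; 0.04 0 0.03 0; 0.04 0 0.05 0; 0.04 0 0.065 0; 0.04 0 0.075 0; 0.04 0 0.08 0; 0.04 0 0.083 0; 0.04 0 0.083 0"
}}

```text
time: 32.5
tool_pos: [0.4478, 0.2065, 0.0382]
ee_rot: [3.141, 0.0, 1.523]
wrist_force: [-0.5, -0.8, 0.8]
width: 0.0006
finger_force: 0.7
```

Contact sits at the same height as the middle. Press firmly on the hole end.

Request:
{"name": "carry_out", "arguments": {
  "motion": "0 0 0.003 0; 0 0 0.006 0; 0 0 0.009 0; 0 0 0.012 0; 0 0 0.012 0; 0 0 0.012 0; 0 0 0.012 0; 0 0 0.012 0"
}}

```text
time: 33.3
tool_pos: [0.4479, 0.2065, 0.0381]
ee_rot: [3.141, 0.001, 1.524]
wrist_force: [-3.6, -2.1, 11.1]
width: 0.0005
finger_force: 5.3
```

Request:
{"name": "carry_out", "arguments": {
  "motion": "0 0 -0.03 0; 0 0 -0.08 0; -0.05 0 -0.12 0; -0.14 0 -0.12 0; -0.24 0 -0.12 0; -0.34 0 -0.12 0; -0.44 0 -0.12 0; -0.54 0 -0.12 0"
}}

```text
time: 34.1
tool_pos: [0.4432, 0.124, 0.0537]
ee_rot: [-3.141, 0.001, 1.523]
wrist_force: [0.1, 0.3, 0.2]
width: 0.0005
finger_force: 0.0
```

Request:
{"name": "carry_out", "arguments": {
  "motion": "-0.1 0 0 0; -0.2 0 0 0; -0.3 0 0 0; -0.4 0 0.01 0; -0.48 0 0.03 0; -0.525 0 0.06 0; -0.525 0 0.08 0; -0.525 0 0.09 0"
}}

```text
time: 34.9
tool_pos: [0.4396, 0.0472, 0.0399]
ee_rot: [-3.14, -0.0, 1.523]
wrist_force: [-0.8, -0.2, -0.4]
width: 0.0003
finger_force: 0.0
```

Request:
{"name": "carry_out", "arguments": {
  "motion": "0 0 0.005 0; 0 0 0.01 0; 0 0 0.015 0; 0 0 0.018 0; 0 0 0.018 0; 0 0 0.018 0; 0 0 0.018 0; 0 0 0.018 0"
}}

```text
time: 35.7
tool_pos: [0.4402, 0.0475, 0.0382]
ee_rot: [3.141, -0.001, 1.524]
wrist_force: [0.0, 1.9, 1.9]
width: 0.0004
finger_force: 1.0
```

Request:
{"name": "carry_out", "arguments": {
  "motion": "0 0 0.003 0; 0 0 0.006 0; 0 0 0.009 0; 0 0 0.011 0; 0 0 0.011 0; 0 0 0.011 0; 0 0 0.011 0; 0 0 0.011 0"
}}

```text
time: 36.5
tool_pos: [0.4403, 0.0475, 0.0381]
ee_rot: [3.141, -0.0, 1.524]
wrist_force: [-4.4, 3.2, 10.7]
width: 0.0004
finger_force: 5.5
```

Request:
{"name": "carry_out", "arguments": {
  "motion": "0 0 -0.03 0; 0 0 -0.08 0; 0 0 -0.15 0; 0 0 -0.25 0; 0 0 -0.36 0; 0 0 -0.47 0; 0 0 -0.58 0; 0 0 -0.6 0"
}}

```text
time: 37.3
tool_pos: [0.4417, 0.047, 0.129]
ee_rot: [3.137, 0.0, 1.523]
wrist_force: [0.5, -0.2, -0.0]
width: 0.0001
finger_force: 0.0
```

Request:
{"name": "carry_out", "arguments": {
  "motion": "0.05 -0.05 0 0; 0.1 -0.15 0 0; 0.15 -0.2 0 0; 0.2 -0.25 0 0; 0.25 -0.25 0 0; 0.3 -0.25 0 0; 0.3 -0.25 0 0; 0.3 -0.25 0 0"
}}

```text
time: 38.1
tool_pos: [0.405, 0.0941, 0.1263]
ee_rot: [-3.142, 0.0, 1.524]
wrist_force: [0.6, -0.1, 0.5]
width: 0.0004
finger_force: 0.0
```

```bash
python3 - <<'E'
from h import *
o,s=wristcam();save(s,'w6');print(o['tool_pos'],o['wrist_force'],o['time'])
E
```

```text
[0.40504356 0.09410593 0.12625367] [ 0.58353445 -0.14593777  0.52226456] 38.1
```

View pics/w6.png

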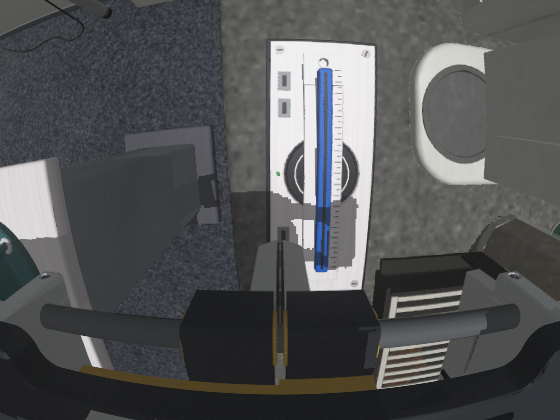

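The straightedge lies along the plate across the pad, from (323,62) to (321,270), with no tilt visible, and a green light now shows at (278,174). Neither end rocked: contact height at both matched the middle to about 0.2 mm under 11 N. Handing in.

```bash
python3 -c "
from bench import robot
print(robot.close_job())"
```

```text
the job is handed in; nothing more can be done
None
```

The job is handed in (verdict not shown): the straightedge rocked on the proud pad at both ends, I pressed its middle until it stopped moving down, then 11 N on the hole end and the plain end gave no rocking (about 0.1 mm of movement), and it is left lying on the plate with the arm clear, at about 38 s.

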